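# Find the empty reagent bay by pressing its cover, and push it open

### The job

One of the four identical covers on the reagent unit lies over an empty bay and rocks when its blue pad is pressed, while packs underneath hold the other three firm. Press the blue pads gently with the fingertips, one cover after another, until you find the one that gives; then push that pad down until the cover is tipped fully open, and take the hand away leaving it open. Pick nothing up and leave the bottle, the jar and the vial where they stand.

Things in the scene. Friction and masses are not known exactly. Their poses are not given: they have to be found in the camera images.
- unit: White plastic reagent unit of a blood analyser, fixed to the bench: a low box 215 mm deep (x), 344 mm wide (y), 100 mm high, with four identical light-grey covers side by side in its flat top. Origin on the bench under the middle of the row of covers (front face 85 mm to -x, rear face 130 mm to +x); x runs from the front to the rear, y to the left along the row, z up.
- cover_1 (a joint): Tilt of the leftmost (+y end of the unit) cover, rad: 0 shut, level with the unit's top; 0.6 fully open at its stop (front end down in the bay, rear end 34 mm up); never negative. Stops firm at about 0.03 over a full bay. Stays where left (stiff hinge). Cover 120 mm long (x), 66 wide (y), 5 thick, 76 mm from the next; see-saw hinge along y at mid-length. Bay under it 124 x 70 mm, 60 deep.
- cover_2 (a joint): Tilt of the second from the left cover, rad: 0 shut, level with the unit's top; 0.6 fully open at its stop (front end down in the bay, rear end 34 mm up); never negative. Stops firm at about 0.03 over a full bay. Stays where left (stiff hinge). Cover 120 mm long (x), 66 wide (y), 5 thick, 76 mm from the next; see-saw hinge along y at mid-length. Bay under it 124 x 70 mm, 60 deep.
- cover_3 (a joint): Tilt of the third from the left cover, rad: 0 shut, level with the unit's top; 0.6 fully open at its stop (front end down in the bay, rear end 34 mm up); never negative. Stops firm at about 0.03 over a full bay. Stays where left (stiff hinge). Cover 120 mm long (x), 66 wide (y), 5 thick, 76 mm from the next; see-saw hinge along y at mid-length. Bay under it 124 x 70 mm, 60 deep.
- cover_4 (a joint): Tilt of the rightmost (-y end) cover, rad: 0 shut, level with the unit's top; 0.6 fully open at its stop (front end down in the bay, rear end 34 mm up); never negative. Stops firm at about 0.03 over a full bay. Stays where left (stiff hinge). Cover 120 mm long (x), 66 wide (y), 5 thick, 76 mm from the next; see-saw hinge along y at mid-length. Bay under it 124 x 70 mm, 60 deep.
- mark_1 (a point): Top centre of the blue soft press pad (24 x 44 mm, 5 mm proud) on the leftmost (+y end of the unit) cover, 42 mm in front (-x) of its hinge; 105 mm above the bench when shut, axes then the unit's. The pad itself gives 4 mm at 16 N. Over a full bay the cover sinks only 1 mm more and stops; over the empty bay it tips under 2 to 4 N, the mark sinking 25 mm to the stop. No cover tips if pressed behind its hinge. Breaks at 45 N.
- mark_2 (a point): Top centre of the blue soft press pad (24 x 44 mm, 5 mm proud) on the second from the left cover, 42 mm in front (-x) of its hinge; 105 mm above the bench when shut, axes then the unit's. The pad itself gives 4 mm at 16 N. Over a full bay the cover sinks only 1 mm more and stops; over the empty bay it tips under 2 to 4 N, the mark sinking 25 mm to the stop. No cover tips if pressed behind its hinge. Breaks at 45 N.
- mark_3 (a point): Top centre of the blue soft press pad (24 x 44 mm, 5 mm proud) on the third from the left cover, 42 mm in front (-x) of its hinge; 105 mm above the bench when shut, axes then the unit's. The pad itself gives 4 mm at 16 N. Over a full bay the cover sinks only 1 mm more and stops; over the empty bay it tips under 2 to 4 N, the mark sinking 25 mm to the stop. No cover tips if pressed behind its hinge. Breaks at 45 N.
- mark_4 (a point): Top centre of the blue soft press pad (24 x 44 mm, 5 mm proud) on the rightmost (-y end) cover, 42 mm in front (-x) of its hinge; 105 mm above the bench when shut, axes then the unit's. The pad itself gives 4 mm at 16 N. Over a full bay the cover sinks only 1 mm more and stops; over the empty bay it tips under 2 to 4 N, the mark sinking 25 mm to the stop. No cover tips if pressed behind its hinge. Breaks at 45 N.
- bottle: Reagent bottle with blue cap, 60 mm diameter, 150 mm high, loose, standing on the bench to the left of the unit; origin at the centre of its underside. To be left alone.
- cup: Clear specimen jar with yellow cap, 56 mm diameter, 65 mm high, loose, on the bench to the right of the unit; origin at the centre of its underside. To be left alone.
- vial: Amber vial with red cap, 26 mm diameter, 42 mm high, loose, standing on the unit's top behind the covers, about 100 mm behind the row's hinge line; origin at the centre of its underside. To be left alone.

How it is judged (in metres and radians):
At the end, for the whole second after the job is handed in: The cover over the empty bay is tipped open by more than 0.5 rad (of 0.6) and at rest; bottle, jar and vial stand upright within 20 mm of where they were (value of joint any of cover_1, cover_2, cover_3, cover_4 above 0.5 rad and velocity of joint each of cover_1, cover_2, cover_3, cover_4 below 0.05 rad/s and distance of each of bottle, cup, vial from where it was at the start of the episode below 0.02 m and angle between each of bottle, cup, vial's own z axis and vertical below 0.15 rad); the robot touches nothing.
It fails at once if the bottle was lifted, carried or knocked (moved more than 20 mm) (distance of bottle from where it was at the start of the episode above 0.02 m).
It fails at once if the jar was lifted, carried or knocked (moved more than 20 mm) (distance of cup from where it was at the start of the episode above 0.02 m).
It fails at once if the vial was lifted, carried or knocked (moved more than 20 mm) (distance of vial from where it was at the start of the episode above 0.02 m).
It fails at once if a cover was pressed with more than 45 N (contact force between any of the arm, the fingers and cover_1 above 45 N or contact force between any of the arm, the fingers and cover_2 above 45 N or contact force between any of the arm, the fingers and cover_3 above 45 N or contact force between any of the arm, the fingers and cover_4 above 45 N).
It also fails if it takes over 48 s, if anything falls off the work surface, if the arm or the gripper's body presses on something with over 40 N, if the wrist force passes 120 N, or if a joint passes its speed limit or range.

### The arm

A 6-joint arm with a two-finger parallel gripper is mounted at the origin on the work surface. World frame = base frame: x ahead of the robot, y to its left, z up, the work surface at z = 0. Lengths are in mm, angles in rad, forces in N, time in s.
With the tool pointing down it reaches from about 350 to 875 mm from the base axis. Payload 4.2 kg.
Tool frame: the origin (TCP) lies at the very end of the fingers, on their centre line; the grasp point (between the pads) lies arm.hold_point_z behind it (arm.hold_point_z is the distance from the TCP to the grasp point, in mm); y points along the fingers, x is the direction in which the jaws open and shut, and the axes are right-handed (so a half turn about y gives the same grasp; the last joint's range is limited). The gripper opens to 85 mm and grips with 20 to 120 N. Pads are 22 mm wide; open, the fingers measure 114 mm over their backs; the gripper's body (76 mm by 85 mm) begins 54 mm behind the grasp point. The pads swing forward as they close: fully open they stand 13 mm farther back than shut.
Start: joints at [1.471, 0.385, 0.008, 0, -1.194, -0.259], TCP at [219.436, 585.19, 204.812] pointing down, gripper open.
Joint ranges: [-3.14, 3.14], [-1.21, 2.06], [-1.07, 1.41], [-3.16, 2.05], [-2.99, -0.16], [-3.1, 3.1]. Speed limits (rad/s): [2.79, 2.79, 3.14, 3.14, 3.14, 3.14].

### API

Orientations are given as a unit quaternion [x, y, z, w].
In Python, from bench import arm gives the robot as it stands.
- The arm moves only by the shell command python3 -m creep 'ROWS'. ROWS is JSON, a list of rows, each a list of 3 entries, a list of its own where there are three numbers: the shift along the world's x, y, z in mm, then the turn, a rotation vector about the world's x, y, z in rad, then the gripper command: -1 is shut, 1 is fully open, values between are in proportion. In form: [[[dx, dy, dz], [wx, wy, wz], jaw], ...]. A call has 1 to 12 rows; each row is the pose to reach, as a shift and turn from the pose commanded when the call began; what a row does not reach only later rows make up. A row lasts 1/12 s, in which the tool goes at most 41.7 mm and 7.16 degrees, less where a joint would pass 70% of its speed; a pose out of reach is approached as far as the arm can. A call with a gripper value outside its range is refused whole. The fingers move at their own pace and stop on an object; the grip force is fixed at half the most. Time passes only in rows, so rows that repeat a pose let the fingers close. It gives the time, the measured TCP pose, the force and the opening at its end, in the units of the state.
- arm.read_state(): the state, without advancing time (a new reading comes with each control period).
- arm.get_image(name): name is "scene" or "top" or "wrist"; returns (picture, depth): 400x640x3 uint8, red, green, blue; 400x640 float32, mm along the optical axis (not along the pixel's ray), 0 where there is no reading.
- arm.camera_params(name): a dict with "camera_matrix" (3x3 intrinsics, pixels), "k1" (the pictures are not rectified: a ray, as slopes to the right and down, at radius r is drawn at 1 + k1 r^2 times it, then the intrinsics apply), "extrinsics" (4x4, takes a point from world to camera coordinates); the wrist camera has in their place "T_tool_cam" (4x4, takes a point from camera to tool coordinates, whose origin is the TCP and whose axes are the tool frame's). Camera axes: x right, y down, z forward; pixel columns grow to the right and rows downward; lengths in mm; the calibration is good to about 2 mm. A picture is of the moment at which its call begins: read the wrist's pose just before it. camera_params takes no time and is no camera call.
- arm.job_done(): hands the job in, once; it reports no verdict.
The state is a dict: "clock": time; "joints": joint angles; "joint_vel": joint speeds; "joint_efforts": joint torques, N m; "position": TCP position; "ee_rot": TCP orientation; "contact_force": force on the tool from outside, world axes, zero at the start; "wrist_torque": the same for the moment, N m; "gripper_width": finger opening in mm.
Only numpy, scipy, OpenCV 4.12 (cv2) and the standard library are available. Lean on these libraries where they do the work, as an engineer would, in place of code of your own. Each camera call takes 0.05 s, during which the arm holds its last target.

## Working session

There is one attempt and no reset: what is moved stays moved. The work goes in short steps, Python scripts to look and compute and a shell command to move; the robot and the scene stay as the last step left them, time stands still between calls to the robot, and variables do not carry over. Pictures are saved under pics/ and viewed, and the job is handed in when it is done.

```bash
ls; mkdir -p pics
python3 - <<'E'
from bench import arm
import cv2,numpy as np
s=arm.read_state();print(s)
for n in ["scene","top"]:
    p,d=arm.get_image(n);cv2.imwrite(f"pics/{n}0.png",p[:,:,::-1]);np.save(f"pics/{n}0_d.npy",d);np.save(f"pics/{n}0_p.npy",p)
    print(n,arm.camera_params(n))
print(arm.camera_params("wrist"),arm.hold_point_z)
E
```

```text
pics
{'clock': 0.0, 'joints': array([ 1.47061801e+00,  3.85542892e-01,  6.61557213e-03, -4.62126805e-04,
       -1.19401187e+00, -2.58621069e-01]), 'joint_vel': array([-0.00069063,  0.00139873,  0.00153731,  0.00178649,  0.00173147,
        0.00029054]), 'joint_efforts': array([-6.78429551e-04, -3.92291594e+01,  1.88402134e+01,  4.18634132e+00,
       -4.69056540e-03,  6.80684863e-06]), 'position': array([219.2261192 , 584.5998702 , 203.73136261]), 'ee_rot': array([ 0.40331342, -0.58075106,  0.58170683, -0.40209906]), 'contact_force': array([-0.85698476,  0.39507322,  0.79853683]), 'wrist_torque': array([-0.04175148,  0.02051717, -0.02071916]), 'gripper_width': 85.12616733913082}
scene {'camera_matrix': array([[413.73486445,   0.        , 318.40311543],
       [  0.        , 413.73486445, 191.73110176],
       [  0.        ,   0.        ,   1.        ]]), 'k1': -0.03332017850433937, 'extrinsics': array([[ 2.06888677e-02,  9.99700622e-01, -1.30628083e-02,
        -4.19461722e+01],
       [ 7.85226761e-01, -2.43350885e-02, -6.18729939e-01,
        -4.04488394e+02],
       [-6.18862589e
[... 591 characters left out ...]
69413e-01,
         1.11986544e+03],
       [ 0.00000000e+00,  0.00000000e+00,  0.00000000e+00,
         1.00000000e+00]])}
{'camera_matrix': array([[339.72075108,   0.        , 321.99545405],
       [  0.        , 339.72075108, 205.4388275 ],
       [  0.        ,   0.        ,   1.        ]]), 'k1': -0.057245928837289885, 'T_tool_cam': array([[ 9.99999403e-01, -7.17229546e-04,  8.24933366e-04,
        -4.39643026e-01],
       [-9.82437752e-04, -2.58779683e-01,  9.65935873e-01,
        -1.67854273e+02],
       [-4.79321753e-04, -9.65936106e-01, -2.58780233e-01,
         6.52320531e+01],
       [ 0.00000000e+00,  0.00000000e+00,  0.00000000e+00,
         1.00000000e+00]])} 18.700000000000003
```

View pics/scene0.png

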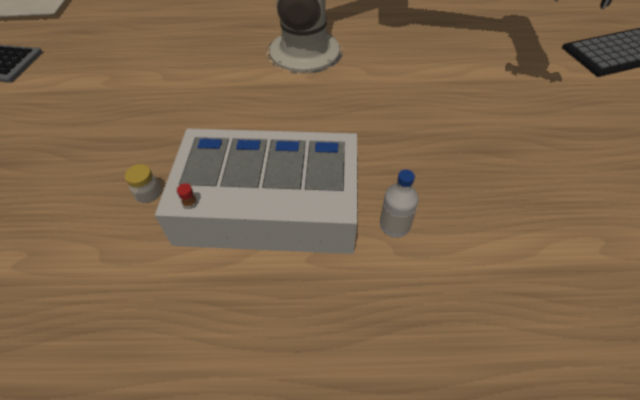

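View pics/top0.png

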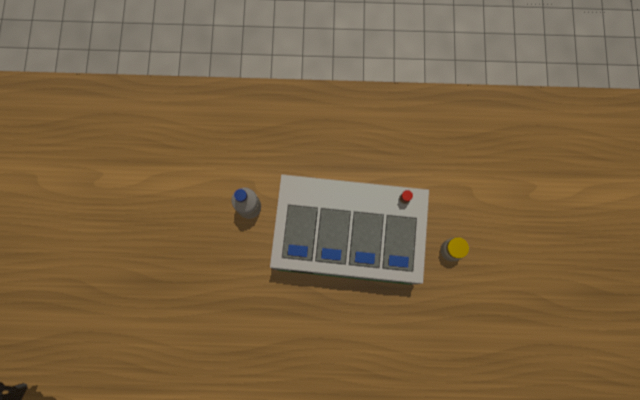

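The scene view (from beyond the unit, facing the robot) shows the blue pads at about (209,143), (248,145), (287,146) and (326,147). The bottle is at (400,205), the jar at (143,182) and the vial at (187,195). In the top view the pads are at about (297,251), (331,254), (365,258) and (398,262), with all covers shut. Next I triangulate the pads.

```bash
cat > h.py <<'E'
import numpy as np,cv2
from bench import arm
def ray(n,uv,T=None):
    c=arm.camera_params(n);K=c["camera_matrix"]
    q=cv2.undistortPoints(np.array([[uv]],float),K,np.array([c["k1"],0,0,0,0.]))[0,0]
    d=np.array([q[0],q[1],1.])
    E=c["extrinsics"] if T is None else np.linalg.inv(T)
    R=E[:3,:3];o=-R.T@E[:3,3]
    return o,R.T@d
def plane(n,uv,z,T=None):
    o,d=ray(n,uv,T);return o+d*(z-o[2])/d[2]
def tri(rs):
    A=np.zeros((3,3));b=np.zeros(3)
    for o,d in rs:
        d=d/np.linalg.norm(d);P=np.eye(3)-np.outer(d,d);A+=P;b+=P@o
    x=np.linalg.solve(A,b)
    return x,[np.linalg.norm(np.cross(x-o,d/np.linalg.norm(d))) for o,d in rs]
def blobs(p,lo,hi,amin=30):
    h=cv2.cvtColor(p,cv2.COLOR_RGB2HSV);m=cv2.inRange(h,lo,hi)
    n,l,s,c=cv2.connectedComponentsWithStats(m)
    return [(tuple(c[i].round(2)),s[i].tolist()) for i in range(1,n) if s[i][4]>=amin]
E
python3 - <<'E'
from h import *
B={}
for n in ["scene","top"]:
    p=np.load(f"pics/{n}0_p.npy");d=np.load(f"pics/{n}0_d.npy")
    for nm,lo,hi in [("blue",(105,120,50),(130,255,255)),("red",(0,160,80),(6,255,255)),("yel",(22,150,80),(32,255,255))]:
        b=blobs(p,lo,hi,20);B[n,nm]=b;print(n,nm,b)
def pads(n):
    b=[c for c,s in B[n,"blue"] if s[4]>60 and s[2]>s[3]*1.4]
    return sorted(b,key=lambda c:c[0],reverse=(n=="scene"))
P=[]
for a,b in zip(pads("scene"),pads("top")):
    x,r=tri([ray("scene",a),ray("top",b)]);P.append(x)
    print(x.round(1),np.round(r,1),"planes",plane("scene",a,105).round(1),plane("top",b,105).round(1))
P=np.array(P);v=P[0]-P[3];print(np.degrees(np.arctan2(-v[0],v[1])),np.linalg.norm(v)/3)
E
```

```text
scene blue [((np.float64(209.04), np.float64(143.25)), [198, 139, 23, 9, 182]), ((np.float64(247.69), np.float64(144.38)), [237, 140, 23, 9, 181]), ((np.float64(287.07), np.float64(145.74)), [276, 142, 23, 9, 184]), ((np.float64(326.48), np.float64(146.92)), [316, 143, 22, 9, 192]), ((np.float64(405.58), np.float64(177.68)), [399, 170, 15, 16, 195])]
scene red [((np.float64(184.17), np.float64(191.1)), [178, 184, 13, 16, 157])]
scene yel [((np.float64(137.61), np.float64(174.87)), [126, 165, 25, 21, 400])]
top blue [((np.float64(240.14), np.float64(194.97)), [235, 190, 11, 11, 98]), ((np.float64(297.35), np.float64(250.35)), [288, 245, 20, 12, 189]), ((np.float64(331.04), np.float64(253.85)), [322, 249, 19, 11, 185]), ((np.float64(364.44), np.float64(257.37)), [355, 252, 20, 12, 188]), ((np.float64(398.14), np.float64(260.95)), [389, 256, 19, 11, 187])]
top red [((np.float64(406.56), np.float64(195.47)), [402, 191, 10, 10, 81])]
top yel [((np.float64(457.76), np.float64(247.36)), [447, 237, 22, 22, 366])]
[488.8  48.6 103.5] [0.1 0.1] planes [490.3  48.6 105. ] [488.6  48.5 105. ]
[483.  -27.3 103.4] [0.2 0.2] planes [484.5 -26.9 105. ] [482.9 -27.5 105. ]
[ 477.2 -103.1  104. ] [0.3 0.3] planes [ 478.2 -103.2  105. ] [ 477.1 -102.6  105. ]
[ 471.3 -178.9  103.9] [0.4 0.4] planes [ 472.4 -178.9  105. ] [ 471.2 -178.3  105. ]
-4.377911890458342 76.04916848929007
```

Run:
```python
from h import *
from scipy.spatial.transform import Rotation as R
s=arm.read_state();M=R.from_quat(s["ee_rot"]).as_matrix();print(M.round(3))
print("jaw yaw",np.degrees(np.arctan2(M[1,0],M[0,0])),"cam dir (tool z)",M[:,2].round(2))
for n,sc,tp,z in [("bottle",(405.58,177.68),(240.14,194.97),150),("vial",(184.17,191.1),(406.56,195.47),140),("cup",(137.61,174.87),(457.76,247.36),65)]:
    x,r=tri([ray("scene",sc),ray("top",tp)]);print(n,x.round(1),np.round(r,1))
print(s["position"])
```

```text
[[-0.351 -0.001  0.936]
 [-0.936 -0.002 -0.351]
 [ 0.002 -1.     0.   ]]
jaw yaw -110.56584892639596 cam dir (tool z) [ 0.94 -0.35  0.  ]
bottle [604.  177.4 143.9] [0.4 0.4]
vial [ 615.2 -192.8  136.3] [0.3 0.3]
cup [ 510.2 -325.3   60.4] [0. 0.]
[219.25013169 584.64737763 203.8244959 ]
```

```bash
python3 -m creep '[[[9,-18,0],[0,0,0.02],-1],[[27,-54,2],[0,0,0.05],-1],[[45,-90,4],[0,0,0.08],-1],[[63,-125,6],[0,0,0.11],-1],[[81,-161,8],[0,0,0.14],-1],[[99,-197,8],[0,0,0.17],-1],[[117,-233,8],[0,0,0.2],-1],[[135,-269,8],[0,0,0.23],-1],[[153,-305,8],[0,0,0.26],-1],[[171,-341,8],[0,0,0.283],-1],[[189,-376,8],[0,0,0.283],-1],[[198,-395,8],[0,0,0.283],-1]]'
```

```text
clock: 1.1
position: [417.9, 187.0, 212.6]
ee_rot: [0.48, -0.519, 0.519, -0.48]
contact_force: [0.5, -0.4, 0.6]
gripper_width: -0.1
```

```bash
python3 -m creep '[[[12,-22,0],[0,0,0],-1],[[26,-50,-8],[0,0,0],-1],[[42,-82,-20],[0,0,0],-1],[[58,-114,-32],[0,0,0],-1],[[68,-134,-42],[0,0,0],-1],[[71,-141,-50],[0,0,0],-1],[[71,-141,-55],[0,0,0],-1],[[71,-141,-55],[0,0,0],-1],[[71,-141,-55],[0,0,0],-1]]'
python3 - <<'E'
from h import *
s=arm.read_state();print(s["position"],s["contact_force"],s["gripper_width"])
for n in ["scene","wrist"]:
    p,d=arm.get_image(n);cv2.imwrite(f"pics/{n}1.png",p[:,:,::-1])
E
```

```text
clock: 1.85
position: [488.1, 49.9, 157.8]
ee_rot: [-0.481, 0.518, -0.518, 0.481]
contact_force: [0.2, 0.5, 0.3]
gripper_width: -0.2
[488.14208138  49.928072   157.83277539] [0.20345644 0.48250738 0.29783365] -0.175878851040565
```

View pics/scene1.png

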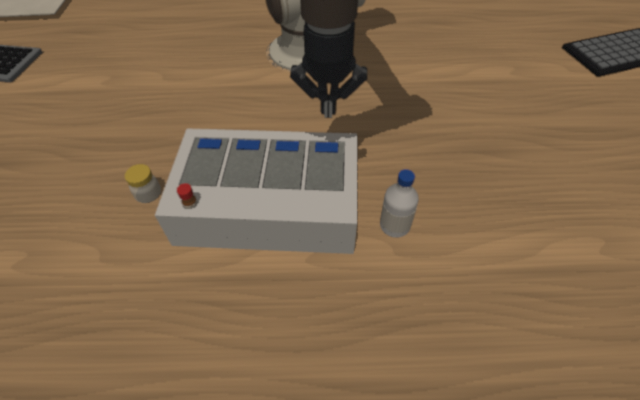

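View pics/wrist1.png

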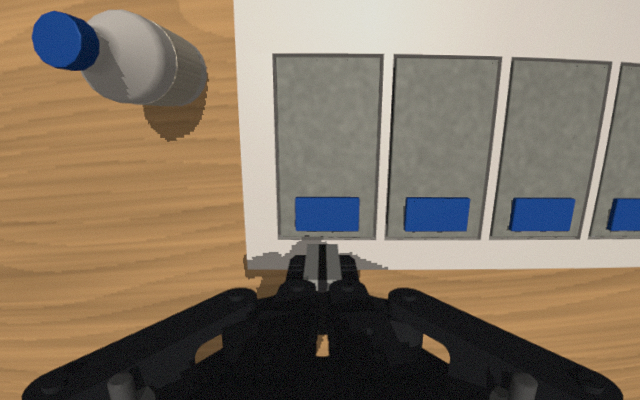

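The scene view shows the shut fingertips at (328,112), above and in front of the leftmost pad. The wrist view shows pad 1 at (327,214), the fingertips at (322,245) and the tool square to the covers. I'll use the wrist view as a check on pad 1's position.

Run:
```python
from h import *
from scipy.spatial.transform import Rotation as R
s=arm.read_state();T=np.eye(4);T[:3,:3]=R.from_quat(s["ee_rot"]).as_matrix();T[:3,3]=s["position"]
W=T@arm.camera_params("wrist")["T_tool_cam"]
p=cv2.imread("pics/wrist1.png")[:,:,::-1].copy()
B=sorted([c for c,a in blobs(p,(105,120,50),(130,255,255),300) if 190<c[1]<230]);print(B)
for i,(c,tp) in enumerate(zip(B,[(297.35,250.35),(331.04,253.85),(364.44,257.37)])):
    print(plane("wrist",c,105,W).round(1),tri([ray("wrist",c,W),ray("top",tp)])[0].round(1))
```

```text
[(np.float64(326.76), np.float64(213.46)), (np.float64(436.11), np.float64(213.77)), (np.float64(541.4), np.float64(213.95)), (np.float64(624.61), np.float64(214.96))]
[488.7  47.4 105. ] [488.7  47.9 105. ]
[482.9 -27.1 105. ] [482.8 -27.4 104.6]
[ 477.1 -101.8  105. ] [ 477.  -102.6  104.1]
```

```bash
python3 -m creep '[[[0.5,-2,-12],[0,0,0],-1],[[0.5,-2,-28],[0,0,0],-1],[[0.5,-2,-40],[0,0,0],-1],[[0.5,-2,-46],[0,0,0],-1],[[0.5,-2,-48],[0,0,0],-1],[[0.5,-2,-49],[0,0,0],-1],[[0.5,-2,-50],[0,0,0],-1],[[0.5,-2,-51],[0,0,0],-1],[[0.5,-2,-51],[0,0,0],-1]]'
```

```text
clock: 2.7
position: [489.2, 47.4, 107.3]
ee_rot: [0.48, -0.518, 0.519, -0.481]
contact_force: [0.6, -0.2, 0.1]
gripper_width: 0.1
```

```bash
python3 -m creep '[[[0,0,-0.7],[0,0,0],-1],[[0,0,-1.4],[0,0,0],-1],[[0,0,-2],[0,0,0],-1],[[0,0,-2],[0,0,0],-1]]'
```

```text
clock: 3.03
position: [488.9, 47.1, 104.8]
ee_rot: [-0.481, 0.519, -0.519, 0.481]
contact_force: [0.4, 0.9, -0.5]
gripper_width: 0.1
```

```bash
python3 -m creep '[[[0,0,-0.7],[0,0,0],-1],[[0,0,-1.4],[0,0,0],-1],[[0,0,-2],[0,0,0],-1],[[0,0,-2],[0,0,0],-1]]'
```

```text
clock: 3.37
position: [488.8, 47.1, 102.6]
ee_rot: [-0.481, 0.519, -0.519, 0.481]
contact_force: [0.3, -0.1, -0.3]
gripper_width: -0.3
```

```bash
python3 -m creep '[[[0,0,-0.5],[0,0,0],-1],[[0,0,-1],[0,0,0],-1],[[0,0,-1],[0,0,0],-1]]'
```

```text
clock: 3.62
position: [488.9, 47.2, 101.7]
ee_rot: [-0.481, 0.519, -0.519, 0.481]
contact_force: [0.4, 0.3, 0.3]
gripper_width: -0.2
```

```bash
python3 -m creep '[[[0,0,-0.5],[0,0,0],-1],[[0,0,-1],[0,0,0],-1],[[0,0,-1],[0,0,0],-1]]'
```

```text
clock: 3.87
position: [488.9, 47.2, 100.7]
ee_rot: [-0.481, 0.519, -0.519, 0.481]
contact_force: [-0.6, -0.7, -0.4]
gripper_width: -0.1
```

No contact force even at z=100.7, where I expected contact at about 105, so I'll look before pressing further.

Run:
```python
from h import *
s=arm.read_state();print(s["joint_efforts"].round(2))
for n in ["scene","wrist"]:
    p,d=arm.get_image(n);cv2.imwrite(f"pics/{n}2.png",p[:,:,::-1])
    if n=="scene":cv2.imwrite("pics/scene2z.png",cv2.resize(p[80:230,150:390,::-1],None,fx=3,fy=3,interpolation=cv2.INTER_CUBIC))
```

```text
[ 1.000e-02 -2.951e+01  1.518e+01  3.370e+00  1.000e-02  0.000e+00]
```

View pics/scene2z.png

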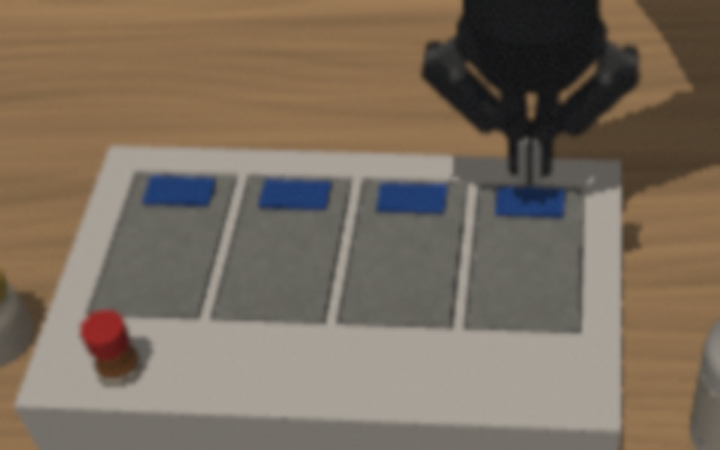

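View pics/wrist2.png

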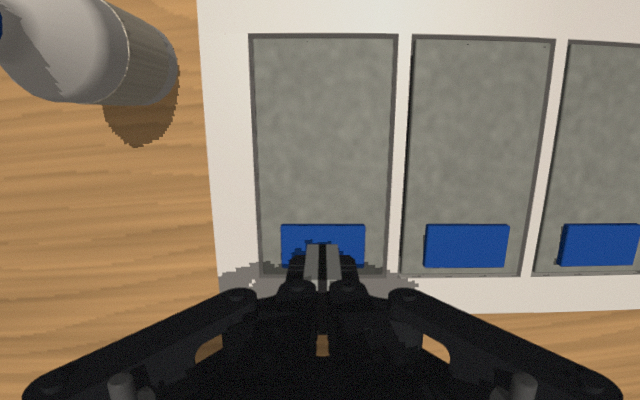

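Run:
```python
from h import *
T=arm.camera_params("wrist")["T_tool_cam"]
for v in (242,244,246):
    o,d=ray("wrist",(322,v),T)
    for y in (0,-6,-13): print(v,y,(o+d*(y-o[1])/d[1]).round(1))
p=cv2.imread("pics/wrist2.png");cv2.imwrite("pics/wrist2z.png",cv2.resize(p[210:300,240:400],None,fx=5,fy=5,interpolation=cv2.INTER_CUBIC))
# scene rays for fingertip lower edge
for n,uv in [("scene",(150+530/3,80+187/3))]:
    o,d=ray(n,uv)
    for x in (478,489,500): print(x,(o+d*(x-o[0])/d[0]).round(1))
```

```text
242 0 [-0.3  0.   0.4]
242 -6 [-0.3 -6.   2.7]
242 -13 [ -0.3 -13.    5.4]
244 0 [-0.3  0.  -0.7]
244 -6 [-0.3 -6.   1.6]
244 -13 [ -0.3 -13.    4.4]
246 0 [-0.3  0.  -1.9]
246 -6 [-0.3 -6.   0.5]
246 -13 [ -0.3 -13.    3.3]
478 [478.   49.4 105.1]
489 [489.   49.  116.1]
500 [500.   48.6 127. ]
```

View pics/wrist2z.png

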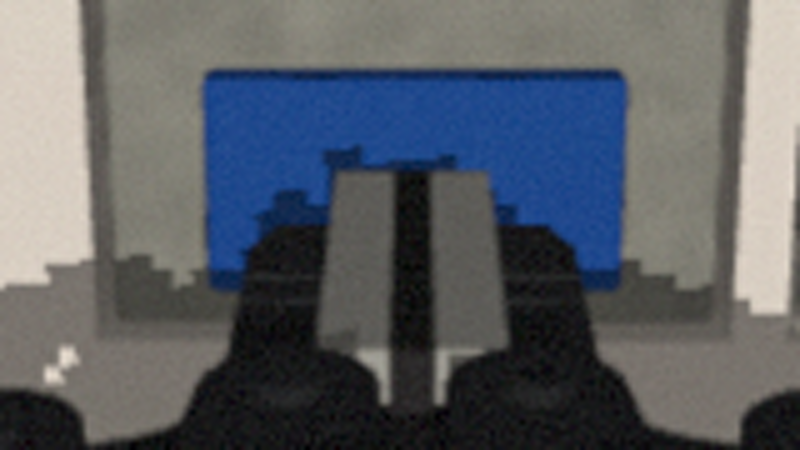

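Run:
```python
from h import *
from scipy.spatial.transform import Rotation as R
s=arm.read_state();T=np.eye(4);T[:3,:3]=R.from_quat(s["ee_rot"]).as_matrix();T[:3,3]=s["position"];print(s["position"],s["contact_force"])
W=T@arm.camera_params("wrist")["T_tool_cam"]
for n in ["wrist","scene","top"]:
    p,d=arm.get_image(n);cv2.imwrite(f"pics/{n}3.png",p[:,:,::-1])
    def pt(u,v,):
        o,r=ray(n,(u,v),W if n=="wrist" else None)
        return (o+r*d[v,u]).round(1)   # r has unit camera-z
    if n=="wrist":
        for u in (313,331):
            for v in range(238,284,4): print(n,u,v,pt(u,v))
    if n=="scene":
        for u in (324,325,327,329):
            for v in range(128,152,2): print(n,u,v,pt(u,v))
```

```text
[488.91534939  47.18548166 100.78237581] [-0.76429653 -0.50143069 -0.33082298]
wrist 313 238 [492.6  51.9 102.7]
wrist 313 242 [490.9  52.  103.8]
wrist 313 246 [500.3  50.5 133.2]
wrist 313 250 [500.1  50.4 137. ]
wrist 313 254 [500.3  50.3 141.7]
wrist 313 258 [499.8  50.3 144.6]
wrist 313 262 [499.7  50.2 148.3]
wrist 313 266 [500.   50.1 152.3]
wrist 313 270 [499.9  50.  155.5]
wrist 313 274 [500.2  49.9 159.5]
wrist 313 278 [500.3  49.8 162.6]
wrist 313 282 [499.4  49.9 163.8]
wrist 331 238 [492.7  42.6 104.7]
wrist 331 242 [490.1  42.7 103.7]
wrist 331 246 [499.4  42.9 132.5]
wrist 331 250 [499.7  43.  137.5]
wrist 331 254 [499.6  43.1 141.4]
wrist 331 258 [499.6  43.2 145.4]
wrist 331 262 [499.6  43.3 149.1]
wrist 331 266 [499.4  43.4 152.3]
wrist 331 270 [499.1  43.5 154.9]
wrist 331 274 [499.5  43.6 159. ]
wrist 331 278 [499.8  43.6 162.6]
wrist 331 282 [499.1  43.7 164.1]
scene 324 128 [500.   43.8 163.2]
scene 324 130 [500.2  43.7 158.5]
scene 324 132 [500.1  43.7 153.6]
scene 324 134 [499.4  43.7 147.9]
scene 324 136 [497.8  43.8 141.3]
scene 324 138 [499.6  43.7 138. ]
s
[... 726 characters left out ...]
 [500.1  49.2 148.4]
scene 327 136 [500.2  49.2 143.5]
scene 327 138 [501.   49.2 139.2]
scene 327 140 [502.   49.1 135. ]
scene 327 142 [477.2  50.1 105.1]
scene 327 144 [480.6  50.  103.1]
scene 327 146 [488.4  49.7 105.6]
scene 327 148 [494.4  49.5 106.3]
scene 327 150 [500.8  49.3 107.4]
scene 329 128 [499.   52.7 162. ]
scene 329 130 [499.7  52.7 157.8]
scene 329 132 [500.7  52.7 153.8]
scene 329 134 [499.3  52.8 147.5]
scene 329 136 [501.   52.8 144.1]
scene 329 138 [498.2  52.9 136.4]
scene 329 140 [500.1  52.9 133.1]
scene 329 142 [478.2  53.9 106.1]
scene 329 144 [482.6  53.7 105. ]
scene 329 146 [487.6  53.6 104.7]
scene 329 148 [493.4  53.3 105.1]
scene 329 150 [498.2  53.2 104.6]
```

View pics/top3.png

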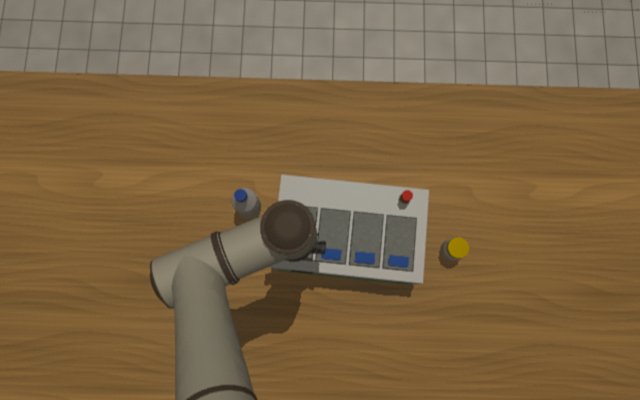

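Depth from both the wrist and scene cameras puts the real fingertip end at about z=128–131 (wrist edge at row 244, scene edge at row 141). That is roughly 27 mm above the reported TCP. So the fingers haven't reached the pad, and I should expect contact at a reported z of about 76–80. I'll go down in small steps and judge by force.

```bash
python3 -m creep '[[[0,0,-3],[0,0,0],-1],[[0,0,-7],[0,0,0],-1],[[0,0,-11],[0,0,0],-1],[[0,0,-14],[0,0,0],-1],[[0,0,-15],[0,0,0],-1],[[0,0,-16],[0,0,0],-1],[[0,0,-16],[0,0,0],-1]]'
```

```text
clock: 4.7
position: [488.8, 47.1, 84.6]
ee_rot: [-0.481, 0.519, -0.519, 0.481]
contact_force: [1.2, -0.9, 0.1]
gripper_width: 0.0
```

```bash
python3 -m creep '[[[0,0,-0.7],[0,0,0],-1],[[0,0,-1.4],[0,0,0],-1],[[0,0,-2],[0,0,0],-1],[[0,0,-2],[0,0,0],-1]]'
```

```text
clock: 5.03
position: [488.9, 47.2, 82.8]
ee_rot: [-0.481, 0.519, -0.519, 0.481]
contact_force: [0.3, 0.1, 0.1]
gripper_width: 0.1
```

```bash
python3 -m creep '[[[0,0,-0.7],[0,0,0],-1],[[0,0,-1.4],[0,0,0],-1],[[0,0,-2],[0,0,0],-1],[[0,0,-2],[0,0,0],-1]]'
```

```text
clock: 5.37
position: [488.8, 47.2, 80.7]
ee_rot: [-0.481, 0.519, -0.519, 0.481]
contact_force: [-0.3, 0.0, 0.7]
gripper_width: 0.3
```

```bash
python3 -m creep '[[[0,0,-0.7],[0,0,0],-1],[[0,0,-1.4],[0,0,0],-1],[[0,0,-2],[0,0,0],-1],[[0,0,-2],[0,0,0],-1]]'
```

```text
clock: 5.7
position: [488.8, 47.2, 78.6]
ee_rot: [-0.481, 0.519, -0.519, 0.481]
contact_force: [0.3, -0.3, -0.4]
gripper_width: 0.1
```

Run:
```python
from h import *
p,d=arm.get_image("scene");cv2.imwrite("pics/scene4z.png",cv2.resize(p[80:230,150:390,::-1],None,fx=3,fy=3,interpolation=cv2.INTER_CUBIC))
for u in (324,327,329):
    for v in range(138,150,1):
        o,r=ray("scene",(u,v));print(u,v,(o+r*d[v,u]).round(1))
```

```text
324 138 [499.1  43.7 137.5]
324 139 [499.7  43.7 135.5]
324 140 [501.2  43.6 134.4]
324 141 [499.   43.7 129.7]
324 142 [500.5  43.7 128.6]
324 143 [498.8  43.7 124.3]
324 144 [498.4  43.7 121.2]
324 145 [499.7  43.7 119.9]
324 146 [499.9  43.6 117.5]
324 147 [500.   43.6 114.9]
324 148 [500.3  43.6 112.5]
324 149 [502.   43.6 111.6]
327 138 [500.1  49.2 138.3]
327 139 [500.1  49.2 135.8]
327 140 [500.7  49.2 133.7]
327 141 [498.8  49.3 129.3]
327 142 [501.3  49.2 129.2]
327 143 [500.7  49.2 125.9]
327 144 [500.   49.2 122.6]
327 145 [499.3  49.3 119.4]
327 146 [501.2  49.2 118.6]
327 147 [500.2  49.3 114.9]
327 148 [501.   49.2 113.1]
327 149 [497.9  49.4 107.2]
329 138 [502.1  52.8 140.2]
329 139 [501.8  52.8 137.3]
329 140 [500.   52.9 132.9]
329 141 [498.9  53.  129.3]
329 142 [500.5  52.9 128.3]
329 143 [500.   53.  125.2]
329 144 [500.7  52.9 123.3]
329 145 [500.5  53.  120.4]
329 146 [500.8  53.  118.1]
329 147 [500.2  53.  114.8]
329 148 [500.   53.  111.9]
329 149 [501.   53.  110.3]
```

View pics/scene4z.png

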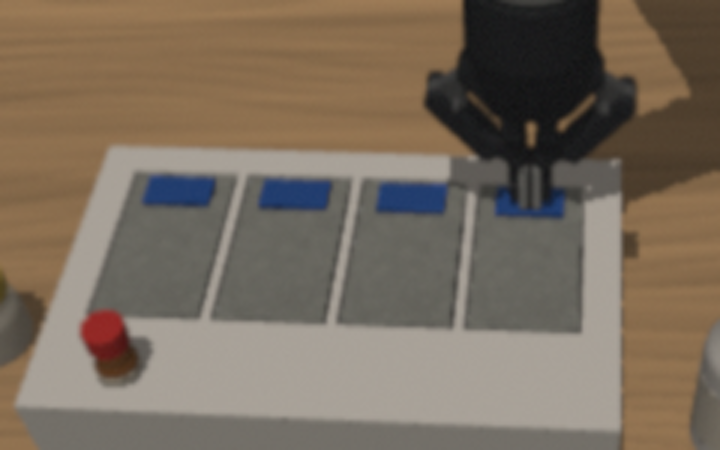

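Scene view: the fingertips are now just over pad 1 (zoomed tip at about (530,207)), with the tip end at z≈108. Contact should come a few mm lower.

```bash
python3 -m creep '[[[0,0,-0.7],[0,0,0],-1],[[0,0,-1.5],[0,0,0],-1],[[0,0,-1.5],[0,0,0],-1]]'
```

```text
clock: 6.0
position: [488.9, 47.2, 77.4]
ee_rot: [0.481, -0.519, 0.519, -0.481]
contact_force: [-1.0, -0.3, 2.8]
gripper_width: 0.2
```

```bash
python3 -m creep '[[[0,0,-0.7],[0,0,0],-1],[[0,0,-1.5],[0,0,0],-1],[[0,0,-1.5],[0,0,0],-1]]'
```

```text
clock: 6.25
position: [488.9, 47.2, 76.1]
ee_rot: [0.481, -0.519, 0.519, -0.481]
contact_force: [-1.9, 1.4, 5.7]
gripper_width: 0.3
```

```bash
python3 -m creep '[[[0,0,-0.7],[0,0,0],-1],[[0,0,-1.5],[0,0,0],-1],[[0,0,-1.5],[0,0,0],-1]]'
```

```text
clock: 6.5
position: [489.0, 47.2, 75.2]
ee_rot: [0.481, -0.518, 0.519, -0.481]
contact_force: [-4.8, 0.8, 9.2]
gripper_width: -0.0
```

Contact came at a reported z of about 78. The force then rose 2.8, 5.7, 9.2 N over about 2 mm, so cover 1 is firm. Now pad 2.

```bash
python3 -m creep '[[[0,0,6],[0,0,0],-1],[[0,0,12],[0,0,0],-1],[[-1,-15,13],[0,0,0],-1],[[-3,-40,13],[0,0,0],-1],[[-5,-65,13],[0,0,0],-1],[[-6,-74.5,12],[0,0,0],-1],[[-6,-74.5,8],[0,0,0],-1],[[-6,-74.5,6],[0,0,0],-1],[[-6,-74.5,5],[0,0,0],-1],[[-6,-74.5,4],[0,0,0],-1],[[-6,-74.5,3],[0,0,0],-1],[[-6,-74.5,3],[0,0,0],-1]]'
```

```text
clock: 7.5
position: [482.9, -26.8, 77.3]
ee_rot: [-0.481, 0.518, -0.518, 0.481]
contact_force: [-0.5, 0.1, 1.3]
gripper_width: 0.4
```

```bash
python3 -m creep '[[[0,0,-0.7],[0,0,0],-1],[[0,0,-1.5],[0,0,0],-1],[[0,0,-1.5],[0,0,0],-1]]'
```

```text
clock: 7.75
position: [483.0, -26.8, 76.1]
ee_rot: [-0.481, 0.519, -0.518, 0.481]
contact_force: [-2.4, 2.4, 4.8]
gripper_width: 0.2
```

```bash
python3 -m creep '[[[0,0,-0.7],[0,0,0],-1],[[0,0,-1.5],[0,0,0],-1],[[0,0,-1.5],[0,0,0],-1]]'
```

```text
clock: 8.0
position: [483.0, -26.9, 75.1]
ee_rot: [0.481, -0.518, 0.518, -0.481]
contact_force: [-3.8, 2.8, 8.6]
gripper_width: 0.0
```

Cover 2 is firm too (8.6 N). Now pad 3.

```bash
python3 -m creep '[[[0,0,6],[0,0,0],-1],[[0,0,12],[0,0,0],-1],[[-1,-15,13],[0,0,0],-1],[[-3,-40,13],[0,0,0],-1],[[-5,-65,13],[0,0,0],-1],[[-6,-76,12],[0,0,0],-1],[[-6,-76,8],[0,0,0],-1],[[-6,-76,6],[0,0,0],-1],[[-6,-76,5],[0,0,0],-1],[[-6,-76,4],[0,0,0],-1],[[-6,-76,3],[0,0,0],-1],[[-6,-76,3],[0,0,0],-1]]'
```

```text
clock: 9.0
position: [476.8, -102.8, 77.3]
ee_rot: [-0.481, 0.518, -0.518, 0.481]
contact_force: [-0.3, 0.0, 2.1]
gripper_width: -0.1
```

```bash
python3 -m creep '[[[0,0,-0.7],[0,0,0],-1],[[0,0,-1.5],[0,0,0],-1],[[0,0,-1.5],[0,0,0],-1]]'
```

```text
clock: 9.25
position: [476.8, -102.9, 76.1]
ee_rot: [-0.481, 0.519, -0.518, 0.481]
contact_force: [-2.5, 1.4, 6.5]
gripper_width: -0.1
```

```bash
python3 -m creep '[[[0,0,-0.7],[0,0,0],-1],[[0,0,-1.5],[0,0,0],-1],[[0,0,-1.5],[0,0,0],-1]]'
```

```text
clock: 9.5
position: [476.9, -102.9, 75.1]
ee_rot: [-0.481, 0.518, -0.518, 0.481]
contact_force: [-3.4, 2.9, 9.7]
gripper_width: -0.3
```

Cover 3 is firm too (9.7 N). Now pad 4.

```bash
python3 -m creep '[[[0,0,6],[0,0,0],-1],[[0,0,12],[0,0,0],-1],[[-1,-15,13],[0,0,0],-1],[[-3,-40,13],[0,0,0],-1],[[-5,-65,13],[0,0,0],-1],[[-6,-76,12],[0,0,0],-1],[[-6,-76,8],[0,0,0],-1],[[-6,-76,6],[0,0,0],-1],[[-6,-76,5],[0,0,0],-1],[[-6,-76,4],[0,0,0],-1],[[-6,-76,3],[0,0,0],-1],[[-6,-76,3],[0,0,0],-1]]'
```

```text
clock: 10.5
position: [470.7, -178.7, 77.3]
ee_rot: [-0.481, 0.519, -0.518, 0.481]
contact_force: [-2.4, 0.1, 2.0]
gripper_width: -0.0
```

```bash
python3 -m creep '[[[0,0,-0.7],[0,0,0],-1],[[0,0,-1.5],[0,0,0],-1],[[0,0,-1.5],[0,0,0],-1]]'
```

```text
clock: 10.75
position: [470.7, -178.9, 75.7]
ee_rot: [-0.481, 0.519, -0.518, 0.481]
contact_force: [-2.2, 1.0, 1.8]
gripper_width: 0.1
```

```bash
python3 -m creep '[[[0,0,-0.7],[0,0,0],-1],[[0,0,-1.5],[0,0,0],-1],[[0,0,-1.5],[0,0,0],-1]]'
```

```text
clock: 11.0
position: [470.8, -179.2, 74.1]
ee_rot: [-0.481, 0.519, -0.519, 0.481]
contact_force: [-1.1, 1.0, 3.4]
gripper_width: 0.0
```

Cover 4 gives: the force stays at 2–3 N. Pushing on.

```bash
python3 -m creep '[[[0,0,-1.2],[0,0,0],-1],[[0,0,-2.4],[0,0,0],-1],[[0,0,-3.6],[0,0,0],-1],[[0,0,-4.8],[0,0,0],-1],[[0,0,-6],[0,0,0],-1],[[0,0,-6],[0,0,0],-1]]'
```

```text
clock: 11.5
position: [470.9, -179.3, 68.0]
ee_rot: [-0.481, 0.519, -0.519, 0.481]
contact_force: [-1.7, 1.5, 2.0]
gripper_width: -0.0
```

```bash
python3 -m creep '[[[0,0,-1],[0,0,0],-1],[[0,0,-2],[0,0,0],-1],[[0,0,-3],[0,0,0],-1],[[0,0,-4],[0,0,0],-1],[[0,0,-4],[0,0,0],-1]]'
```

```text
clock: 11.92
position: [471.4, -179.4, 64.3]
ee_rot: [0.481, -0.518, 0.519, -0.481]
contact_force: [-0.6, 1.4, 2.1]
gripper_width: 0.1
```

```bash
python3 -m creep '[[[0,0,-0.8],[0,0,0],-1],[[0,0,-1.6],[0,0,0],-1],[[0,0,-2.4],[0,0,0],-1],[[0,0,-3],[0,0,0],-1],[[0,0,-3],[0,0,0],-1]]'
```

```text
clock: 12.33
position: [471.5, -179.5, 61.4]
ee_rot: [0.481, -0.518, 0.519, -0.481]
contact_force: [-0.3, -0.2, 1.7]
gripper_width: -0.1
```

```bash
python3 -m creep '[[[0,0,-0.7],[0,0,0],-1],[[0,0,-1.4],[0,0,0],-1],[[0,0,-2],[0,0,0],-1],[[0,0,-2],[0,0,0],-1]]'
```

```text
clock: 12.67
position: [470.8, -179.4, 59.2]
ee_rot: [-0.481, 0.519, -0.519, 0.481]
contact_force: [0.2, -1.0, 2.3]
gripper_width: 0.0
```

```bash
python3 -m creep '[[[0,0,-0.7],[0,0,0],-1],[[0,0,-1.4],[0,0,0],-1],[[0,0,-2],[0,0,0],-1],[[0,0,-2],[0,0,0],-1]]'
```

```text
clock: 13.0
position: [470.7, -179.3, 57.1]
ee_rot: [-0.481, 0.519, -0.518, 0.481]
contact_force: [0.1, -0.3, 1.7]
gripper_width: 0.3
```

```bash
python3 -m creep '[[[0,0,-0.7],[0,0,0],-1],[[0,0,-1.4],[0,0,0],-1],[[0,0,-2],[0,0,0],-1],[[0,0,-2],[0,0,0],-1]]'
```

```text
clock: 13.33
position: [471.4, -179.4, 55.8]
ee_rot: [0.481, -0.518, 0.519, -0.481]
contact_force: [-0.7, -0.2, 7.0]
gripper_width: 0.3
```

```bash
python3 -m creep '[[[0,0,-0.7],[0,0,0],-1],[[0,0,-1.4],[0,0,0],-1],[[0,0,-1.4],[0,0,0],-1]]'
```

```text
clock: 13.58
position: [471.9, -179.5, 55.1]
ee_rot: [0.481, -0.518, 0.519, -0.481]
contact_force: [-1.7, 0.5, 9.4]
gripper_width: -0.1
```

Run:
```python
from h import *
for n in ["scene","wrist"]:
    p,d=arm.get_image(n);cv2.imwrite(f"pics/{n}5.png",p[:,:,::-1])
    if n=="scene":
        cv2.imwrite("pics/scene5z.png",cv2.resize(p[80:230,150:390,::-1],None,fx=3,fy=3,interpolation=cv2.INTER_CUBIC))
```

```text
(no output)
```

View pics/scene5z.png

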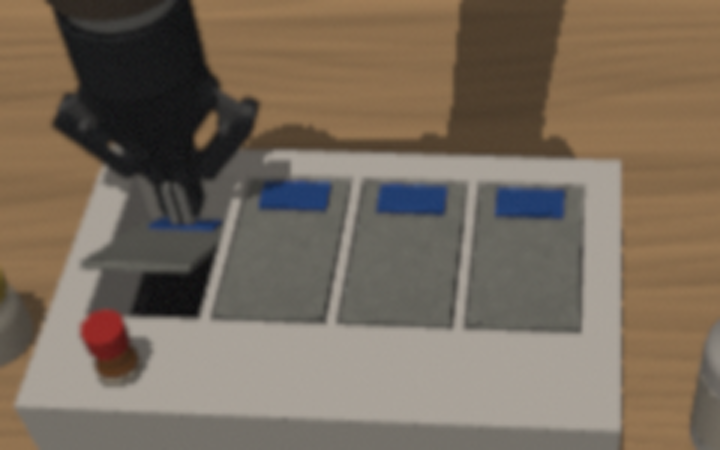

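View pics/wrist5.png

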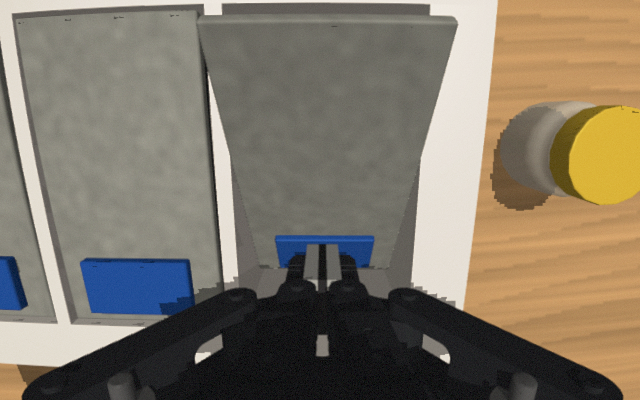

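The scene view shows cover 4 tipped, with its rear edge up at zoomed (150,265) and the dark bay visible behind it at (175,290). The wrist view shows the fingertips on its pad at (322,250), and the force climbed to 9 N at the stop. Now I'll lift straight up.

```bash
python3 -m creep '[[[0,0,2],[0,0,0],-1],[[0,0,6],[0,0,0],-1],[[0,0,14],[0,0,0],-1],[[0,0,26],[0,0,0],-1],[[0,0,44],[0,0,0],-1],[[0,0,64],[0,0,0],-1],[[0,0,84],[0,0,0],-1],[[-10,0,104],[0,0,0],-1],[[-20,0,120],[0,0,0],-1],[[-25,0,130],[0,0,0],-1],[[-25,0,130],[0,0,0],-1],[[-25,0,130],[0,0,0],-1]]'
python3 - <<'E'
from h import *
from scipy.spatial.transform import Rotation as R
s=arm.read_state();T=np.eye(4);T[:3,:3]=R.from_quat(s["ee_rot"]).as_matrix();T[:3,3]=s["position"]
W=T@arm.camera_params("wrist")["T_tool_cam"];print(s["position"],s["contact_force"])
H=np.array([471.3,-178.5])+42*np.array([.997,-.0763]);ex=np.array([.997,-.0763]);ey=np.array([.0763,.997])
for n in ["wrist","scene"]:
    p,d=arm.get_image(n);cv2.imwrite(f"pics/{n}6.png",p[:,:,::-1])
    V,U=np.mgrid[0:400:2,0:640:2];V=V.ravel();U=U.ravel()
    c=arm.camera_params(n)
    q=cv2.undistortPoints(np.stack([U,V],1).astype(float)[:,None],c["camera_matrix"],np.array([c["k1"],0,0,0,0.]))[:,0]
    E=np.linalg.inv(W) if n=="wrist" else c["extrinsics"]
    dd=d[V,U];P=np.c_[q*dd[:,None],dd][dd>0];P=(P-E[:3,3])@E[:3,:3]
    a=(P[:,:2]-H)@ex;b=(P[:,:2]-H)@ey
    m=(abs(b)<25)&(a>-15)&(a<45)&(P[:,2]>80)&(P[:,2]<145)
    f=np.polyfit(a[m],P[m,2],1);r=P[m,2]-np.polyval(f,a[m]);k=abs(r)<4;f=np.polyfit(a[m][k],P[m,2][k],1)
    print(n,m.sum(),k.sum(),"tilt",np.arctan(f[0]),f)
    for nm,lo,hi in [("blue",(105,120,50),(130,255,255)),("red",(0,160,80),(6,255,255)),("yel",(22,150,80),(32,255,255))]:
        if n=="scene":print(nm,[(float(x[0]),float(x[1]),s[4]) for x,s in blobs(p,lo,hi,20)])
cv2.imwrite("pics/scene6z.png",cv2.resize(p[80:230,100:420,::-1],None,fx=2.5,fy=2.5))
E
```

```text
clock: 14.68
position: [445.8, -179.2, 183.9]
ee_rot: [0.48, -0.519, 0.519, -0.481]
contact_force: [0.4, -0.4, -0.2]
gripper_width: 0.1
[ 445.79790194 -179.18281484  183.90171794] [ 0.36311706 -0.42363862 -0.21020568]
wrist 1825 1825 tilt 0.6013495185845282 [  0.68611979 100.15187462]
scene 71 71 tilt 0.600232321321267 [  0.68447792 102.3505273 ]
blue [(248.18, 144.76, 182), (286.73, 146.05, 186), (326.2, 147.22, 186), (211.0, 154.0, 67), (405.55, 177.71, 196)]
red [(184.34, 191.13, 166)]
yel [(137.75, 174.98, 403)]
```

View pics/scene6z.png

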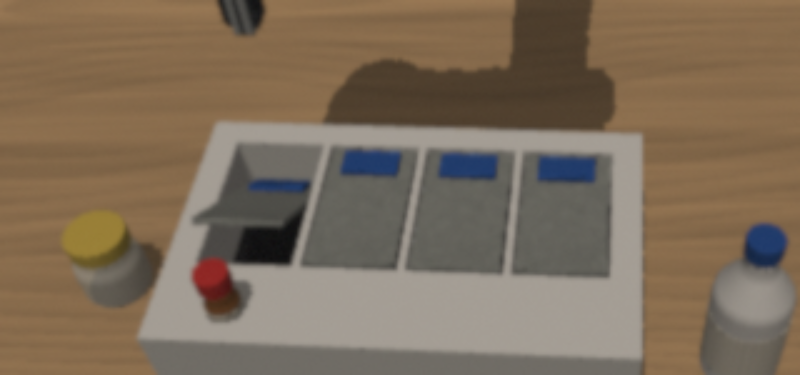

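Scene view: cover 4 stays open (rear edge at zoomed (250,212), pad at (278,186)) and the hand is clear at (240,10). Depth fits from two cameras give a tilt of 0.60 rad. The bottle, jar and vial caps are within 0.2 px of where they were. Handing in.

```bash
python3 -c "
from bench import arm
print(arm.job_done())"
```

```text
the job is handed in; nothing more can be done
None
```

The cover over the empty bay was the rightmost one, cover 4. It is tipped fully open, the hand is clear, and the job is handed in; no verdict was reported.

- **Finding the cover:** I pressed the pads from left to right with the fingers shut. Covers 1, 2 and 3 held firm, with the force rising to 9.2, 8.6 and 9.7 N within about 2–3 mm of pressing. Cover 4 gave at 2–3 N, so I pushed it down to its stop, where the force rose to 9.4 N, and lifted straight off. The highest force I read was 9.7 N, against the 45 N limit.
- **Last checks:** Depth fits put cover 4's tilt at 0.601 rad (wrist camera) and 0.600 rad (scene camera). The contact force was about 0 N after the lift. The bottle, jar and vial caps were within 0.2 px of their starting places in the scene image. The last clock reading before hand-in was 14.7 s, of the 48 s allowed.
- **One disagreement:** The reported TCP lay about 27–30 mm beyond the real end of the shut fingers. My first descent stopped in the air with no contact. Depth from two cameras showed the gap, and I then went down in small steps, judging contact by force.

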